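Unbar the bottle locker

TASK

Unbar the flat plywood bottle locker: take the wooden bar that lies in the two U brackets across its doors by its hand grip and lift it straight up, keeping it level, until both ends are well clear of the brackets. Then lay it lengthwise inside the long shallow metal tray, flat on the tray's floor with the grip upwards, setting it down rather than dropping it, and let go. Leave the short spare bar that lies on the table alone.

Things in the scene. Friction and masses are not known exactly. Their poses are not given: they have to be found in the camera images.
- bar: Light wooden locking bar, 300 mm long (y axis), 32 thick (x), 36 high (z), 0.3 kg. Mid-top stands a hand grip of the same wood, 26 thick (x), 60 long (y), rising 50 above the bar's top: 86 mm high in all. Origin: centre of the bar's underside, right below the grip. Starts loose in both brackets across the locker's doors, parallel to them, underside 75 mm above the table, within 15 mm of the middle.
- locker: Fixed plywood locker, 360 mm wide (y), 310 deep, 110 high, a jar on its rear top. Origin: on the table under the middle of the front face; x points into the locker, away from the robot. On the face at y = -100 and +100 mm: steel U brackets, 25 wide, open at top and ends, 52 out; slots 40 wide, mid-slot at x = -26, floor 75 and tops 105 mm above the table. The bar's grip rises above the locker.
- tray: A long shallow fixed aluminium tray with plain walls, 376 mm long (y) by 106 mm wide (x), 22 mm high, walls 3 mm thick, floor 3 mm thick, nearer to the robot than the locker. Origin: centre of its underside, on the table; z up.
- spare_bar: A bystander: a short spare bar of the same wood and shape, 160 mm long (y), 32 mm thick (x), 86 mm high with its grip, lying loose on the table to one side of the tray. Origin: centre of its underside. Not to be used.

How it is judged:
By the outcome, as a careful person would: the job done as asked, in the order asked, and still so for the second after the job is handed in, with the robot touching nothing.
It also fails if it takes over 35 s, if anything falls off the work surface, if the arm or the gripper's body presses on something with over 40 N, if the wrist force passes 120 N, or if a joint passes its speed limit or range.

ROBOT

A 6-joint arm with a two-finger parallel gripper is mounted at the origin on the work surface. World frame = base frame: x ahead of the robot, y to its left, z up, the work surface at z = 0. Lengths are in m, angles in degrees, forces in N, time in s.
With the tool pointing down it reaches from about 0.275 to 0.775 m from the base axis. Payload 14.6 kg.
Tool frame: the origin (TCP) lies between the finger pads; the fingertips stand manip.tip_reach ahead of it and the grasp point (between the pads) lies 8 mm behind it (manip.tip_reach is the distance from the TCP to the fingertips, in m); z points along the fingers, y is the direction in which the jaws open and shut (so a half turn about z gives the same grasp; the last joint's range is limited). The gripper opens to 85 mm and grips with 20 to 120 N. Pads are 22 mm wide; open, the fingers measure 114 mm over their backs; the gripper's body (76 mm by 85 mm) begins 54 mm behind the grasp point. The pads swing forward as they close: fully open they stand 13 mm farther back than shut.
Start: joints at [-75.476, 15.075, -2.767, 72.158, 0, 81.102], TCP at [0.209, -0.482, 0.242] pointing down, gripper open.
Joint ranges: [-151.79, 151.79], [-50.71, 97.33], [-67.44, 78.34], [-121.81, 120.89], [-77.56, 73.72], [-180, 180]. Speed limits (degrees/s): [108.29, 108.29, 147.25, 159.86, 180, 180].

INTERFACE

Orientations are given as a 3x3 rotation matrix whose columns are the frame's x, y, z axes.
In Python, from plant import manip gives the robot as it stands.
- The arm moves only by the shell command python3 -m pendant 'ROWS' [FORCE]. ROWS is JSON, a list of rows, each an object of numbers: "jaw": the gripper command: -1 is shut, 1 is fully open, values between are in proportion; "tx", "ty", "tz": the shift along the world's x, y, z in m; "wx", "wy", "wz": the turn, a rotation vector about the world's x, y, z in degrees. A call has 1 to 10 rows; each row is the pose to reach, as a shift and turn from the pose measured when the call began; what a row does not reach only later rows make up. A row lasts 1/12 s, in which the tool goes at most 41.7 mm and 7.16 degrees, less where a joint would pass 70% of its speed; a pose out of reach is approached as far as the arm can. A call with a gripper value outside its range is refused whole. The fingers move at their own pace and stop on an object; FORCE is the grip in N (left out, the last holds). Time passes only in rows, so rows that repeat a pose let the fingers close. It gives the time, the measured TCP pose, the force and the opening at its end, in the units of the state.
- manip.read_state(): the state, without advancing time (a new reading comes with each control period).
- manip.capture(name): name is "side" or "top"; returns a dict with "pixels" (420x560x3 uint8, blue, green, red), "intrinsics" (3x3 intrinsics, pixels), "eye" and "attitude" of the camera in the world. Camera axes: x right, y up, looking along -z (the intrinsics and any distortion apply to the point x, -y, -z); pixel columns grow to the right and rows downward; lengths in m; the calibration is good to about 2 mm. A picture is of the moment at which its call begins. There is no depth.
- manip.sign_off(): hands the job in, once; it reports no verdict.
The state is a dict: "time": time; "joint_pos": joint angles; "qvel": joint speeds; "tau": joint torques, N m; "tcp_pos": TCP position; "eef_rot": TCP orientation; "force": force on the tool from outside, world axes, zero at the start; "wrist_torque": the same for the moment, N m; "opening": finger opening in m.
Only numpy, scipy, OpenCV 4.12 (cv2) and the standard library are available. Lean on these libraries where they do the work, as an engineer would, in place of code of your own. Each camera call takes 0.05 s, during which the arm holds its last target. There are 200 camera calls.

## Working session

There is one attempt and no reset: what is moved stays moved. The work goes in short steps, Python scripts to look and compute and a shell command to move; the robot and the scene stay as the last step left them, time stands still between calls to the robot, and variables do not carry over. Pictures are saved under pics/ and viewed, about 8 in all and at most 12, crops included, and the job is handed in when it is done.

```bash
ls; mkdir -p pics; python3 - <<'E'
from plant import manip
import cv2,numpy as np
s=manip.read_state();print({k:np.round(v,3).tolist() for k,v in s.items()},manip.tip_reach)
for n in("side","top"):
    c=manip.capture(n);cv2.imwrite(f"pics/{n}0.png",c["pixels"])
    np.savez(f"pics/{n}0.npz",**{k:v for k,v in c.items()})
    print(c.keys(),[np.round(c[k],4).tolist() for k in c if k!="pixels"])
E
```

```text
pics
{'time': 0.0, 'joint_pos': [-75.474, 15.099, -2.805, 72.158, 0.001, 81.103], 'qvel': [-0.053, -0.003, -0.034, -0.057, 0.016, 0.057], 'tau': [0.002, -63.761, 38.457, 0.014, -0.0, 0.0], 'tcp_pos': [0.209, -0.481, 0.242], 'eef_rot': [[0.918, 0.398, -0.0], [0.398, -0.918, 0.001], [0.0, -0.001, -1.0]], 'force': [0.298, 0.054, -0.599], 'wrist_torque': [-0.014, 0.021, 0.003], 'opening': 0.085} 0.011
dict_keys(['pixels', 'intrinsics', 'eye', 'attitude']) [[[451.3879, 0.0, 274.204], [0.0, 451.3879, 202.0115], [0.0, 0.0, 1.0]], [0.3317, 0.7185, 0.7737], [[-0.9597, 0.1786, -0.2171], [-0.2807, -0.6474, 0.7085], [-0.014, 0.7409, 0.6715]]]
dict_keys(['pixels', 'intrinsics', 'eye', 'attitude']) [[[472.3732, 0.0, 284.8368], [0.0, 472.3732, 207.8118], [0.0, 0.0, 1.0]], [0.4178, -0.0153, 1.1695], [[0.0013, 0.9909, -0.1349], [-1.0, 0.0019, 0.0048], [0.005, 0.1349, 0.9908]]]
```

View pics/top0.png

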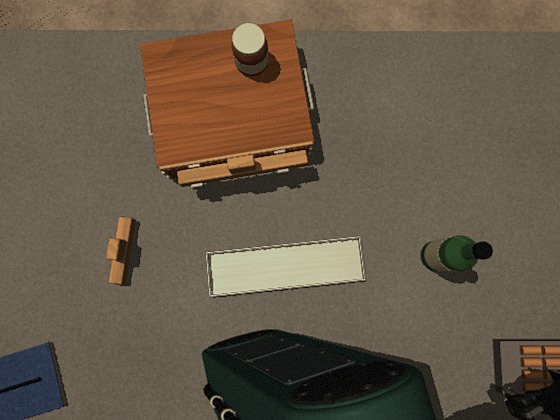

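View pics/side0.png

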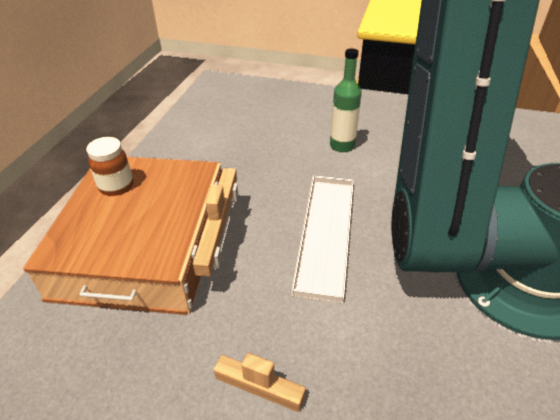

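Top view: locker at the top, front edge from about (160,168) to (312,148), with the bar below it from (178,180) to (308,160) and its grip near (241,163). The tray corners are near (207,253), (360,238), (365,280) and (211,297), and the spare bar is at (120,250). The bottle at (455,255) is close to the arm's sweep path. I'll zoom in to measure.

```bash
python3 - <<'E'
import cv2
a=cv2.imread("pics/top0.png")[140:305,150:370];cv2.imwrite("pics/topc.png",cv2.resize(a,None,fx=3.6,fy=3.6,interpolation=cv2.INTER_CUBIC))
a=cv2.imread("pics/side0.png")[150:310,180:370];cv2.imwrite("pics/sidec.png",cv2.resize(a,None,fx=3.6,fy=3.6,interpolation=cv2.INTER_CUBIC))
E
```

```text
(no output)
```

View pics/topc.png

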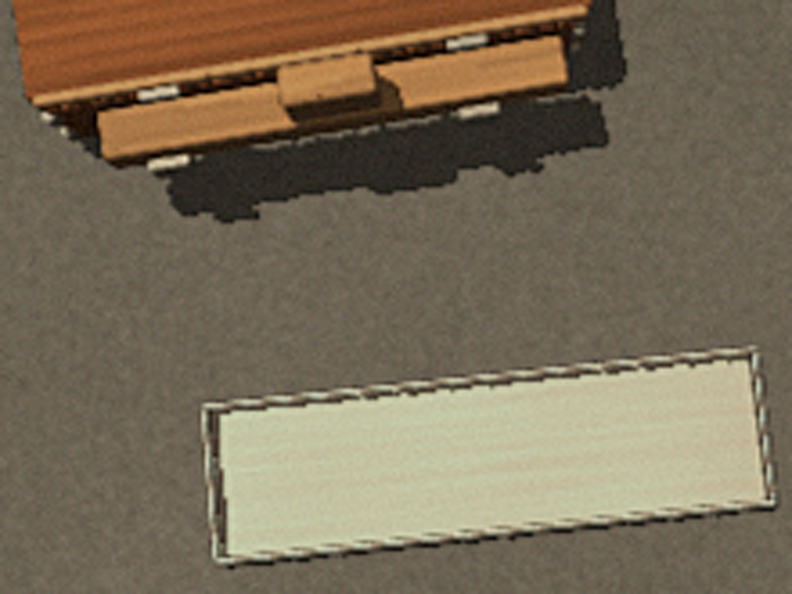

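View pics/sidec.png

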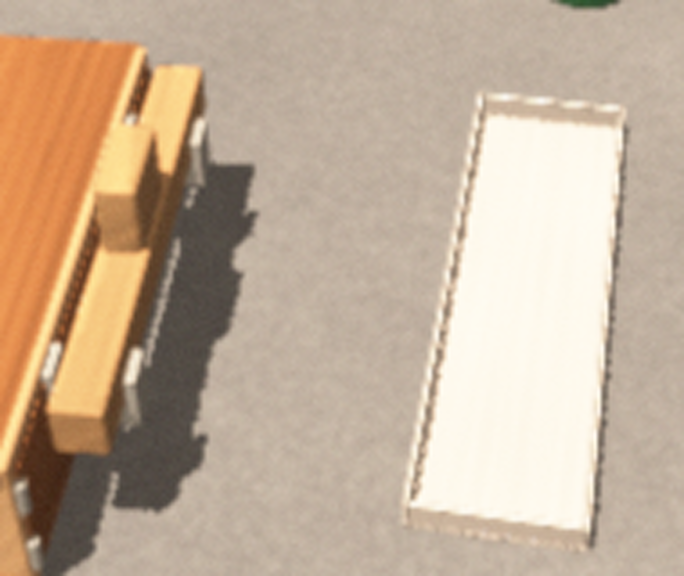

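```bash
cat > fit.py <<'E'
import numpy as np
from scipy.optimize import least_squares
C={n:dict(np.load(f"pics/{n}0.npz")) for n in("side","top")}
def proj(n,P):
    c=C[n];q=(np.asarray(P)-c["eye"])@c["attitude"];q=q*[1,-1,-1];u=q@c["intrinsics"].T;return u[:,:2]/u[:,2:]
def unc(p,o,s=3.6): return (np.array(p,float)+.5)/s-.5+o
def world(p,a):
    c,s=np.cos(a[2]),np.sin(a[2]);p=np.array(p,float);return np.c_[a[0]+c*p[:,0]-s*p[:,1],a[1]+s*p[:,0]+c*p[:,1],p[:,2]]
def fit(name,obs,x0=(.5,0,0)):
    f=lambda a:np.concatenate([(proj(n,world(L,a))-unc(px,{"top":[150,140],"side":[180,150]}[n])).ravel() for n,L,px in obs])
    r=least_squares(f,x0);print(name,np.round(r.x[:2],4),"yaw",np.degrees(r.x[2]).round(2),"res px",np.round(r.fun.reshape(-1,2),1).tolist());return r.x
E
python3 - <<'E'
from fit import *
T=lambda x,y,z:[[x,y,z],[x,-y,z],[-x,-y,z],[-x,y,z]]   # BL,BR,FR,FL
tr=[("top",T(.053,.188,.022),[(203,405),(757,348),(775,505),(217,563)]),("side",T(.053,.188,.022)[1:3],[(480,95),(626,107)])]
fit("tray",tr);fit("tray top",tr[:1])
b=T(.016,.15,.111)
top=("top",b,[(100,112),(560,38),(567,83),(108,158)]);sd=("side",b,[(52,412),(158,66),(204,68),(108,418)])
fit("bar",[top,sd]);fit("bar top",[top]);fit("bar side",[sd])
fit("grip side",[("side",T(.013,.03,.161),[(95,192),(110,125),(155,128),(143,197)])])
fit("grip top",[("top",T(.013,.03,.161)[:2],[(278,66),(373,54)])])
fit("locker",[("top",[[0,.18,.11],[0,-.18,.11]],[(35,104),(590,10)])])
E
```

```text
tray [ 0.4326 -0.0221] yaw 5.96 res px [[-0.3, -0.1], [-0.0, -0.2], [0.4, 0.0], [-0.6, 0.3], [0.2, -0.8], [-0.0, -0.0]]
tray top [ 0.4326 -0.0224] yaw 5.94 res px [[-0.2, -0.2], [0.1, -0.1], [0.6, 0.1], [-0.5, 0.2]]
bar [0.656  0.0774] yaw 9.93 res px [[-1.3, 0.4], [0.3, -0.8], [0.8, 0.1], [-1.5, 1.2], [-0.9, -0.6], [0.1, -0.7], [0.5, -0.5], [-0.0, -0.9]]
bar top [0.6566 0.0764] yaw 9.56 res px [[-0.8, -0.3], [0.8, -0.6], [1.2, 0.3], [-1.2, 0.6]]
bar side [0.6551 0.0792] yaw 10.23 res px [[-0.5, 0.3], [-0.2, -0.2], [0.2, -0.0], [0.5, -0.1]]
grip side [0.6555 0.081 ] yaw 14.02 res px [[0.1, 0.7], [0.3, 0.2], [-0.0, -0.4], [-0.4, -0.5]]
grip top [0.6557 0.0762] yaw 7.52 res px [[-0.4, 0.1], [0.4, -0.1]]
locker [0.6834 0.0901] yaw 10.02 res px [[-0.3, 0.0], [0.3, -0.1]]
```

Bar (x, y) is about (0.656, 0.078) with yaw about 9.8°. That agrees with the slots implied by the locker fit. Tray is at (0.4326, -0.022) with yaw 5.95°. First I'll swing over, staying clear of the bottle.

```bash
python3 -m pendant '[{"tx":0.03,"ty":0.03,"wz":7,"jaw":1},{"tx":0.05,"ty":0.065,"wz":14,"jaw":1},{"tx":0.065,"ty":0.1,"wz":21,"jaw":1},{"tx":0.08,"ty":0.135,"wz":28,"jaw":1},{"tx":0.095,"ty":0.17,"wz":35,"jaw":1},{"tx":0.11,"ty":0.205,"wz":42,"jaw":1},{"tx":0.13,"ty":0.24,"wz":49,"jaw":1},{"tx":0.15,"ty":0.275,"wz":56,"jaw":1},{"tx":0.17,"ty":0.31,"wz":63,"jaw":1},{"tx":0.19,"ty":0.345,"wz":70,"jaw":1}]'
```

```text
$[0]: bad value
```

```bash
python3 -m pendant '[{"tx":0.03,"ty":0.03,"tz":0,"wx":0,"wy":0,"wz":7,"jaw":1},{"tx":0.05,"ty":0.065,"tz":0,"wx":0,"wy":0,"wz":14,"jaw":1},{"tx":0.065,"ty":0.1,"tz":0,"wx":0,"wy":0,"wz":21,"jaw":1},{"tx":0.08,"ty":0.135,"tz":0,"wx":0,"wy":0,"wz":28,"jaw":1},{"tx":0.095,"ty":0.17,"tz":0,"wx":0,"wy":0,"wz":35,"jaw":1},{"tx":0.11,"ty":0.205,"tz":0,"wx":0,"wy":0,"wz":42,"jaw":1},{"tx":0.13,"ty":0.24,"tz":0,"wx":0,"wy":0,"wz":49,"jaw":1},{"tx":0.15,"ty":0.275,"tz":0,"wx":0,"wy":0,"wz":56,"jaw":1},{"tx":0.17,"ty":0.31,"tz":0,"wx":0,"wy":0,"wz":63,"jaw":1},{"tx":0.19,"ty":0.345,"tz":0,"wx":0,"wy":0,"wz":70,"jaw":1}]'
```

```text
time: 0.93
tcp_pos: [0.399, -0.1346, 0.2419]
eef_rot: [[-0.065, 0.998, -0.001], [0.998, 0.065, 0.0], [0.0, -0.001, -1.0]]
force: [0.8, -1.0, 0.2]
opening: 0.0851
```

```bash
python3 -m pendant '[{"tx":0.03,"ty":0.025,"tz":0,"wx":0,"wy":0,"wz":2,"jaw":1},{"tx":0.06,"ty":0.05,"tz":0,"wx":0,"wy":0,"wz":4,"jaw":1},{"tx":0.09,"ty":0.075,"tz":0,"wx":0,"wy":0,"wz":6,"jaw":1},{"tx":0.12,"ty":0.1,"tz":0,"wx":0,"wy":0,"wz":6,"jaw":1},{"tx":0.15,"ty":0.125,"tz":0,"wx":0,"wy":0,"wz":6,"jaw":1},{"tx":0.18,"ty":0.15,"tz":0,"wx":0,"wy":0,"wz":6,"jaw":1},{"tx":0.21,"ty":0.175,"tz":0,"wx":0,"wy":0,"wz":6,"jaw":1},{"tx":0.24,"ty":0.2,"tz":0,"wx":0,"wy":0,"wz":6,"jaw":1},{"tx":0.257,"ty":0.212,"tz":0,"wx":0,"wy":0,"wz":6,"jaw":1},{"tx":0.257,"ty":0.212,"tz":0,"wx":0,"wy":0,"wz":6,"jaw":1}]'
```

```text
time: 1.77
tcp_pos: [0.6582, 0.0801, 0.2399]
eef_rot: [[-0.172, 0.985, -0.002], [0.985, 0.172, 0.0], [0.001, -0.002, -1.0]]
force: [1.1, 0.3, 0.1]
opening: 0.0853
```

```bash
python3 -m pendant '[{"tx":0,"ty":0,"tz":-0.03,"wx":0,"wy":0,"wz":0,"jaw":1},{"tx":0,"ty":0,"tz":-0.05,"wx":0,"wy":0,"wz":0,"jaw":1},{"tx":0,"ty":0,"tz":-0.06,"wx":0,"wy":0,"wz":0,"jaw":1},{"tx":0,"ty":0,"tz":-0.06,"wx":0,"wy":0,"wz":0,"jaw":1}]'
python3 - <<'E'
from plant import manip
import cv2,numpy as np
for n,(x,y,w,h) in dict(side=(140,100,160,200),top=(130,60,220,160)).items():
    a=manip.capture(n)["pixels"][y:y+h,x:x+w];cv2.imwrite(f"pics/{n}1.png",cv2.resize(a,None,fx=2.9,fy=2.9,interpolation=cv2.INTER_CUBIC))
E
```

```text
time: 2.1
tcp_pos: [0.6568, 0.0798, 0.1778]
eef_rot: [[-0.172, 0.985, -0.006], [0.985, 0.172, 0.0], [0.001, -0.006, -1.0]]
force: [0.1, -0.8, -0.3]
opening: 0.0852
```

View pics/side1.png

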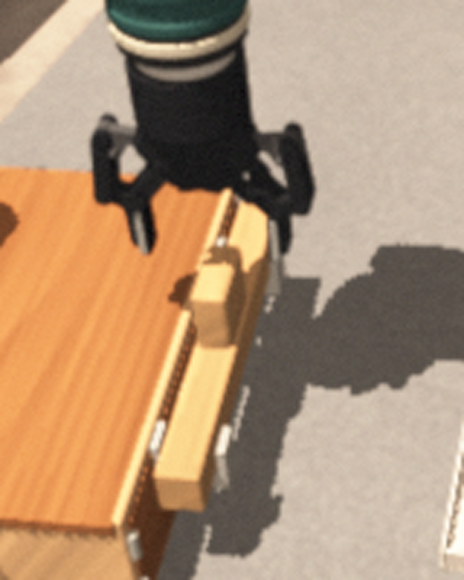

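The view shows the fingers at about (145,245) and (285,245), straddling the grip at (213,290). They are centred and still above it, so I'll descend.

```bash
python3 -m pendant '[{"tx":0,"ty":-0.001,"tz":-0.02,"wx":0,"wy":0,"wz":0,"jaw":1},{"tx":0,"ty":-0.001,"tz":-0.036,"wx":0,"wy":0,"wz":0,"jaw":1},{"tx":0,"ty":-0.001,"tz":-0.046,"wx":0,"wy":0,"wz":0,"jaw":1},{"tx":0,"ty":-0.001,"tz":-0.046,"wx":0,"wy":0,"wz":0,"jaw":1},{"tx":0,"ty":-0.001,"tz":-0.046,"wx":0,"wy":0,"wz":0,"jaw":1}]'
```

```text
time: 2.62
tcp_pos: [0.6583, 0.0787, 0.1357]
eef_rot: [[-0.171, 0.985, -0.001], [0.985, 0.171, 0.0], [0.001, -0.001, -1.0]]
force: [-0.1, 0.3, 0.1]
opening: 0.0856
```

```bash
python3 -m pendant '[{"tx":-0.001,"ty":0,"tz":-0.003,"wx":0,"wy":0,"wz":0,"jaw":0},{"tx":-0.001,"ty":0,"tz":-0.003,"wx":0,"wy":0,"wz":0,"jaw":-0.3},{"tx":-0.001,"ty":0,"tz":-0.003,"wx":0,"wy":0,"wz":0,"jaw":-1},{"tx":-0.001,"ty":0,"tz":-0.003,"wx":0,"wy":0,"wz":0,"jaw":-1},{"tx":-0.001,"ty":0,"tz":-0.003,"wx":0,"wy":0,"wz":0,"jaw":-1},{"tx":-0.001,"ty":0,"tz":-0.003,"wx":0,"wy":0,"wz":0,"jaw":-1},{"tx":-0.001,"ty":0,"tz":-0.003,"wx":0,"wy":0,"wz":0,"jaw":-1},{"tx":-0.001,"ty":0,"tz":-0.003,"wx":0,"wy":0,"wz":0,"jaw":-1}]' 60
```

```text
time: 3.28
tcp_pos: [0.6577, 0.0787, 0.1332]
eef_rot: [[-0.171, 0.985, -0.0], [0.985, 0.171, 0.0], [0.0, -0.0, -1.0]]
force: [0.2, -0.7, 5.7]
opening: 0.025
```

```bash
python3 -m pendant '[{"tx":0,"ty":0,"tz":0.005,"wx":0,"wy":0,"wz":0,"jaw":-1},{"tx":0,"ty":0,"tz":0.014,"wx":0,"wy":0,"wz":0,"jaw":-1},{"tx":0,"ty":0,"tz":0.025,"wx":0,"wy":0,"wz":0,"jaw":-1},{"tx":0,"ty":0,"tz":0.037,"wx":0,"wy":0,"wz":0,"jaw":-1},{"tx":0,"ty":0,"tz":0.05,"wx":0,"wy":0,"wz":0,"jaw":-1},{"tx":0,"ty":0,"tz":0.063,"wx":0,"wy":0,"wz":0,"jaw":-1},{"tx":0,"ty":0,"tz":0.076,"wx":0,"wy":0,"wz":0,"jaw":-1},{"tx":0,"ty":0,"tz":0.087,"wx":0,"wy":0,"wz":0,"jaw":-1},{"tx":0,"ty":0,"tz":0.095,"wx":0,"wy":0,"wz":0,"jaw":-1},{"tx":0,"ty":0,"tz":0.095,"wx":0,"wy":0,"wz":0,"jaw":-1}]' 60
python3 - <<'E'
from plant import manip
import cv2,numpy as np
print(manip.read_state()["wrist_torque"])
a=manip.capture("side")["pixels"][70:310,140:370];cv2.imwrite(f"pics/side2.png",cv2.resize(a,None,fx=2.4,fy=2.4,interpolation=cv2.INTER_CUBIC))
E
```

```text
time: 4.12
tcp_pos: [0.6581, 0.0787, 0.2301]
eef_rot: [[-0.171, 0.985, 0.002], [0.985, 0.171, 0.0], [0.0, 0.002, -1.0]]
force: [0.2, -0.1, -3.2]
opening: 0.0253
[0.03626132 0.01072872 0.02043121]
```

View pics/side2.png

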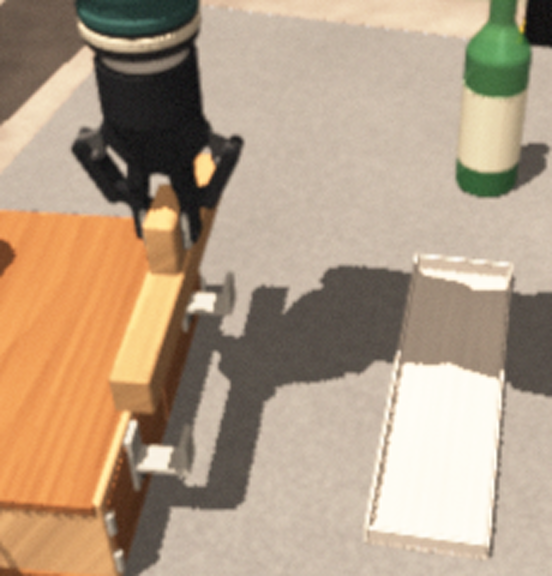

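The bar is level and well above both brackets (near end at (130,390), bracket tops at (230,280) and (185,430)). Next, over to the tray.

```bash
python3 -m pendant '[{"tx":-0.012,"ty":-0.005,"tz":0,"wx":0,"wy":0,"wz":0,"jaw":-1},{"tx":-0.035,"ty":-0.015,"tz":0,"wx":0,"wy":0,"wz":0,"jaw":-1},{"tx":-0.062,"ty":-0.027,"tz":0,"wx":0,"wy":0,"wz":-0.5,"jaw":-1},{"tx":-0.09,"ty":-0.04,"tz":0,"wx":0,"wy":0,"wz":-1,"jaw":-1},{"tx":-0.12,"ty":-0.053,"tz":0,"wx":0,"wy":0,"wz":-2,"jaw":-1},{"tx":-0.15,"ty":-0.066,"tz":0,"wx":0,"wy":0,"wz":-2.5,"jaw":-1},{"tx":-0.18,"ty":-0.08,"tz":-0.01,"wx":0,"wy":0,"wz":-3,"jaw":-1},{"tx":-0.205,"ty":-0.091,"tz":-0.025,"wx":0,"wy":0,"wz":-3.9,"jaw":-1},{"tx":-0.22,"ty":-0.098,"tz":-0.045,"wx":0,"wy":0,"wz":-3.9,"jaw":-1},{"tx":-0.2255,"ty":-0.1,"tz":-0.065,"wx":0,"wy":0,"wz":-3.9,"jaw":-1}]' 60
```

```text
time: 5.0
tcp_pos: [0.4297, -0.0218, 0.163]
eef_rot: [[-0.103, 0.995, 0.0], [0.995, 0.103, 0.0], [0.0, 0.0, -1.0]]
force: [0.5, 0.2, -2.6]
opening: 0.0251
```

```bash
python3 -m pendant '[{"tx":0,"ty":0,"tz":-0.015,"wx":0,"wy":0,"wz":0,"jaw":-1},{"tx":0,"ty":0,"tz":-0.03,"wx":0,"wy":0,"wz":0,"jaw":-1},{"tx":0,"ty":0,"tz":-0.04,"wx":0,"wy":0,"wz":0,"jaw":-1},{"tx":0,"ty":0,"tz":-0.045,"wx":0,"wy":0,"wz":0,"jaw":-1},{"tx":0,"ty":0,"tz":-0.045,"wx":0,"wy":0,"wz":0,"jaw":-1},{"tx":0,"ty":0,"tz":-0.045,"wx":0,"wy":0,"wz":0,"jaw":-1}]' 60
python3 - <<'E'
from plant import manip
import cv2,numpy as np
c=manip.capture("side");a=c["pixels"][120:320,230:420];cv2.imwrite(f"pics/side3.png",cv2.resize(a,None,fx=3,fy=3,interpolation=cv2.INTER_CUBIC))
E
```

```text
time: 5.5
tcp_pos: [0.4296, -0.0218, 0.1181]
eef_rot: [[-0.103, 0.995, -0.0], [0.995, 0.103, 0.0], [0.0, -0.0, -1.0]]
force: [0.6, 0.4, -3.7]
opening: 0.0254
```

View pics/side3.png

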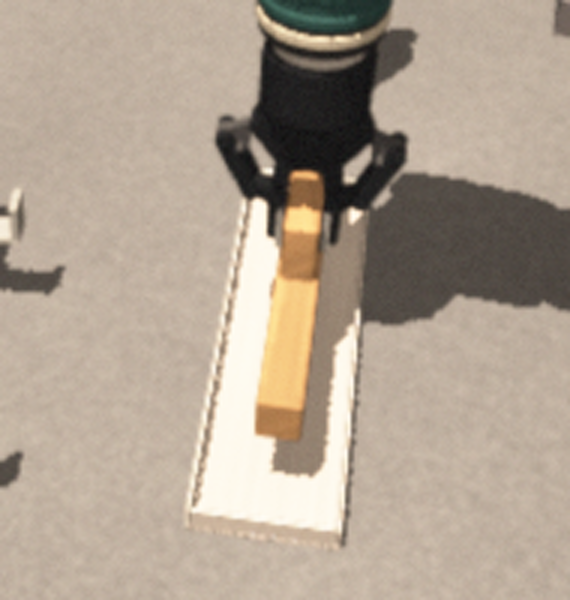

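The bar is over the tray and lined up with it (near end at (278,425), tray end at (265,525)). Lowering to just above the floor.

```bash
python3 -m pendant '[{"tx":0.002,"ty":0,"tz":-0.012,"wx":0,"wy":0,"wz":0,"jaw":-1},{"tx":0.003,"ty":0,"tz":-0.026,"wx":0,"wy":0,"wz":0,"jaw":-1},{"tx":0.003,"ty":0,"tz":-0.038,"wx":0,"wy":0,"wz":0,"jaw":-1},{"tx":0.003,"ty":0,"tz":-0.046,"wx":0,"wy":0,"wz":0,"jaw":-1},{"tx":0.003,"ty":0,"tz":-0.05,"wx":0,"wy":0,"wz":0,"jaw":-1},{"tx":0.003,"ty":0,"tz":-0.052,"wx":0,"wy":0,"wz":0,"jaw":-1},{"tx":0.003,"ty":0,"tz":-0.052,"wx":0,"wy":0,"wz":0,"jaw":-1}]' 60
```

```text
time: 6.13
tcp_pos: [0.4331, -0.0219, 0.0665]
eef_rot: [[-0.103, 0.995, 0.001], [0.995, 0.103, 0.0], [-0.0, 0.001, -1.0]]
force: [0.5, 0.3, -3.0]
opening: 0.0253
```

```bash
python3 -m pendant '[{"tx":0,"ty":0,"tz":-0.001,"wx":0,"wy":0,"wz":0,"jaw":-1},{"tx":0,"ty":0,"tz":-0.002,"wx":0,"wy":0,"wz":0,"jaw":-1},{"tx":0,"ty":0,"tz":-0.003,"wx":0,"wy":0,"wz":0,"jaw":-1},{"tx":0,"ty":0,"tz":-0.004,"wx":0,"wy":0,"wz":0,"jaw":-1},{"tx":0,"ty":0,"tz":-0.004,"wx":0,"wy":0,"wz":0,"jaw":-1}]' 60
```

```text
time: 6.55
tcp_pos: [0.433, -0.0219, 0.0625]
eef_rot: [[-0.103, 0.995, 0.001], [0.995, 0.103, 0.0], [0.0, 0.001, -1.0]]
force: [-0.7, 0.5, -3.7]
opening: 0.0254
```

```bash
python3 -m pendant '[{"tx":0,"ty":0,"tz":-0.0005,"wx":0,"wy":0,"wz":0,"jaw":-1},{"tx":0,"ty":0,"tz":-0.001,"wx":0,"wy":0,"wz":0,"jaw":-1},{"tx":0,"ty":0,"tz":-0.0015,"wx":0,"wy":0,"wz":0,"jaw":-1},{"tx":0,"ty":0,"tz":-0.0015,"wx":0,"wy":0,"wz":0,"jaw":-1}]' 60
```

```text
time: 6.88
tcp_pos: [0.4331, -0.0219, 0.0612]
eef_rot: [[-0.103, 0.995, 0.001], [0.995, 0.103, -0.0], [-0.0, 0.001, -1.0]]
force: [-1.9, -0.2, 3.1]
opening: 0.0251
```

The wrist force went from -3.7 N to +3.1 N, so the bar is resting on the floor at the expected height. Releasing.

```bash
python3 -m pendant '[{"tx":0,"ty":0,"tz":0,"wx":0,"wy":0,"wz":0,"jaw":-0.2},{"tx":0,"ty":0,"tz":0,"wx":0,"wy":0,"wz":0,"jaw":0},{"tx":0,"ty":0,"tz":0,"wx":0,"wy":0,"wz":0,"jaw":0.4},{"tx":0,"ty":0,"tz":0,"wx":0,"wy":0,"wz":0,"jaw":0.6},{"tx":0,"ty":0,"tz":0,"wx":0,"wy":0,"wz":0,"jaw":0.6},{"tx":0,"ty":0,"tz":0,"wx":0,"wy":0,"wz":0,"jaw":0.6}]'
```

```text
time: 7.38
tcp_pos: [0.4331, -0.0219, 0.0612]
eef_rot: [[-0.103, 0.995, 0.001], [0.995, 0.103, -0.0], [-0.0, 0.001, -1.0]]
force: [0.5, 1.4, 0.2]
opening: 0.0687
```

```bash
python3 -m pendant '[{"tx":0,"ty":0,"tz":0.015,"wx":0,"wy":0,"wz":0,"jaw":0.6},{"tx":0,"ty":0,"tz":0.04,"wx":0,"wy":0,"wz":0,"jaw":0.6},{"tx":0,"ty":0,"tz":0.07,"wx":0,"wy":0,"wz":0,"jaw":0.6},{"tx":0,"ty":0,"tz":0.1,"wx":0,"wy":0,"wz":0,"jaw":0.6},{"tx":0,"ty":0,"tz":0.13,"wx":0,"wy":0,"wz":0,"jaw":0.6},{"tx":0,"ty":0,"tz":0.15,"wx":0,"wy":0,"wz":0,"jaw":0.6},{"tx":0,"ty":0,"tz":0.15,"wx":0,"wy":0,"wz":0,"jaw":0.6},{"tx":0,"ty":0,"tz":0.15,"wx":0,"wy":0,"wz":0,"jaw":0.6}]'
python3 - <<'E'
from plant import manip
import cv2
a=manip.capture("side")["pixels"];cv2.imwrite("pics/side4.png",cv2.resize(a,None,fx=1.4,fy=1.4,interpolation=cv2.INTER_CUBIC))
E
```

```text
time: 8.05
tcp_pos: [0.4336, -0.022, 0.2117]
eef_rot: [[-0.103, 0.995, 0.003], [0.995, 0.103, -0.0], [-0.001, 0.003, -1.0]]
force: [-0.7, -0.7, 0.2]
opening: 0.068
```

View pics/side4.png

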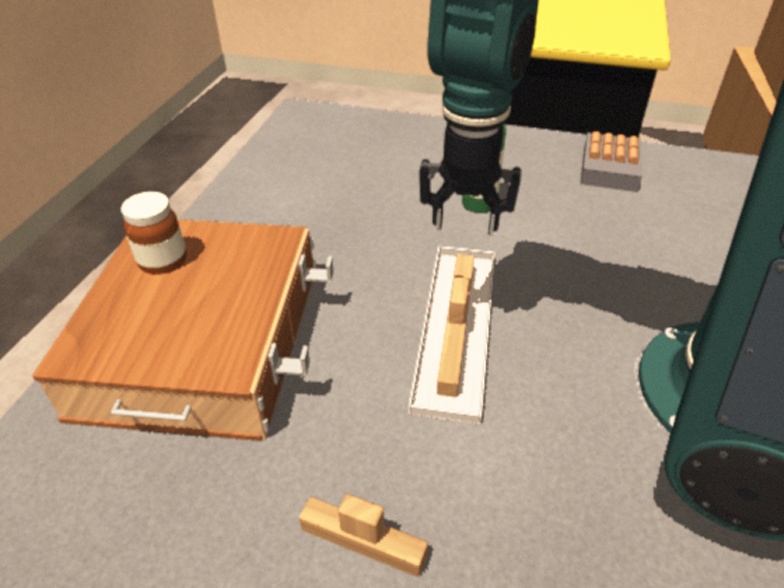

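The bar lies flat in the tray from about (465,258) to (450,395), grip up. The spare bar at (365,530) hasn't moved, and the gripper is clear.

```bash
python3 -c "
from plant import manip
print(manip.sign_off())"
```

```text
the job is handed in; nothing more can be done
None
```

I lifted the bar by its grip straight up about 97 mm, level and clear of both brackets. I then set it down lengthwise in the tray, released it, backed the gripper off 150 mm and handed the job in at about 8 s of the 35 s.

- **Set-down:** the wrist force showed light floor contact (about 6–7 N change). The tool was then at the height expected for the bar on the tray floor, before I opened the gripper.
- **Last picture:** the bar lies flat between the tray walls with its grip up, both brackets are empty, and the spare bar looks undisturbed. The gripper is well clear, with wrist force near zero.
- **Disagreements:** no check failed. The bar's yaw differed slightly between the two cameras (9.6° and 10.2°), and the grip alone gave rougher yaw values (7.5° and 14°). I used 9.8°, and the grasp closed squarely at 25 mm against a nominal 26 mm. The first move command was refused for missing fields, and nothing moved.

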